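Change over the lens carriers on a coating fixture

TASK

Slide the fixture's orange lock grip fully open, take off the finished carriers (dark lenses) and lay them flat, side by side, on the floor of the white crate, and put every fresh carrier (pale lenses) from the paper mat on a seat of its own, fitted down over its two studs until it lies flush on the base; any seat will do. Then slide the lock fully back to its locked end stop, with all fresh carriers still seated. Do not disturb the bottle, the jar or the black gauge case.

Things in the scene. Friction and masses are not known exactly. Their poses are not given: they have to be found in the camera images.
- fixture: Fixed aluminium base plate 200 mm (its x, -88 to +112) x 310 mm (its y), 12 mm thick; origin on its underside below the middle seat. Three seats side by side along its y, 100 mm apart; each has two steel studs 42 mm either side of the seat centre along the fixture x, 10 mm in diameter, 16 mm above the base top, bevelled to 6 mm at the tip.
- seat0 (a point): Centre of seat 0 of the fixture, midway between its two studs, at the height of the base's top, where the underside of a seated carrier's centre comes (fixture frame: x 0, y -100 mm, z 12 mm).
- seat1 (a point): Centre of seat 1 of the fixture, midway between its two studs, at the height of the base's top, where the underside of a seated carrier's centre comes (fixture frame: x 0, y 0 mm, z 12 mm).
- seat2 (a point): Centre of seat 2 of the fixture, midway between its two studs, at the height of the base's top, where the underside of a seated carrier's centre comes (fixture frame: x 0, y 100 mm, z 12 mm).
- lock (a joint): Lock slide (m) on the fixture's +x side: steel bar with three 18 mm wide, 8 mm thick tongues. 0 = locked end stop, each tongue over the last 9 mm of a seated carrier, 3 mm above its plate, so that none can be lifted off or laid on; 0.050 = fully open end stop, tongues beside the seats. Opens to the fixture's +y; about 2.5 N of friction, stays where left.
- lock_grip (a point): Centre of the top of the lock slide's orange grip, a block 22 mm (fixture x) by 26 mm (fixture y), 38 mm tall, on the steel bar, whose top is 31 mm above the bench: its top is 69 mm above the bench. Moves with the slide; 81 mm to the fixture's +x of the line of seats.
- mat: Fixed white paper mat, 320 x 200 mm (x, y), 2 mm thick, where the fresh carriers lie; origin under its centre. It is on one side of the fixture, the crate on the other; sides change.
- crate: Fixed white slotted plastic crate, open on top, 300 x 190 mm outside (x, y), 50 mm high, walls and floor 5 mm thick; origin at the centre of its underside. Empty at the start; room for three carriers flat side by side along its x, each lying along its y.
- bottle: Bystander: closed bottle, 56 mm across, 95 mm tall, upright; origin under its centre. Not to be disturbed.
- jar: Bystander: closed amber jar, 60 mm across, 70 mm tall; origin under its centre. Not to be disturbed.
- gaugebox: Bystander: flat black gauge case 50 x 110 x 30 mm; origin under its centre. Not to be disturbed.
- fresh0: FRESH cream lens carrier, about 0.14 kg: plate 120 x 70 x 8 mm (x, y, z) with two 13 mm square through holes at x = +-42 mm, y = 0 for a seat's studs; central grip rib 50 (x) x 12 (y) mm rising 28 mm above the plate. Origin: centre of the underside; either way round is the same. Pale clear lenses. Starts on the mat. May be absent.
- fresh1: FRESH cream lens carrier, about 0.14 kg: plate 120 x 70 x 8 mm (x, y, z) with two 13 mm square through holes at x = +-42 mm, y = 0 for a seat's studs; central grip rib 50 (x) x 12 (y) mm rising 28 mm above the plate. Origin: centre of the underside; either way round is the same. Pale clear lenses. Starts on the mat. May be absent.
- fresh2: FRESH cream lens carrier, about 0.14 kg: plate 120 x 70 x 8 mm (x, y, z) with two 13 mm square through holes at x = +-42 mm, y = 0 for a seat's studs; central grip rib 50 (x) x 12 (y) mm rising 28 mm above the plate. Origin: centre of the underside; either way round is the same. Pale clear lenses. Starts on the mat. May be absent.
- done0: FINISHED cream lens carrier, about 0.14 kg: plate 120 x 70 x 8 mm (x, y, z) with two 13 mm square through holes at x = +-42 mm, y = 0 for a seat's studs; central grip rib 50 (x) x 12 (y) mm rising 28 mm above the plate. Origin: centre of the underside; either way round is the same. Dark blue lenses. Starts on a seat's studs. May be absent.
- done1: FINISHED cream lens carrier, about 0.14 kg: plate 120 x 70 x 8 mm (x, y, z) with two 13 mm square through holes at x = +-42 mm, y = 0 for a seat's studs; central grip rib 50 (x) x 12 (y) mm rising 28 mm above the plate. Origin: centre of the underside; either way round is the same. Dark blue lenses. Starts on a seat's studs. May be absent.
- done2: FINISHED cream lens carrier, about 0.14 kg: plate 120 x 70 x 8 mm (x, y, z) with two 13 mm square through holes at x = +-42 mm, y = 0 for a seat's studs; central grip rib 50 (x) x 12 (y) mm rising 28 mm above the plate. Origin: centre of the underside; either way round is the same. Dark blue lenses. Starts on a seat's studs. May be absent.
Not all that is in view belongs to the job. Leave any green or red look-alike of the fresh2 alone.

How it is judged:
By the outcome, as a careful person would: the job done as asked, in the order asked, and still so for the second after the job is handed in, with the robot touching nothing.
Of done0, done1, done2 only 2 to 3 are there at a start; the rules pass over those that are not, and their reading is None.
Of fresh0, fresh1, fresh2 only 2 to 3 are there at a start; the rules pass over those that are not, and their reading is None.
At some moment in a run one of fresh0, fresh1, fresh2 may be knocked a few centimetres aside while the robot is not near it.
Once in a run the grip may slacken for a moment while it holds something.
It also fails if it takes over 200 s, if anything falls off the work surface, if the arm or the gripper's body presses on something with over 40 N, if the wrist force passes 120 N, or if a joint passes its speed limit or range.

ROBOT

A 6-joint arm with a two-finger parallel gripper is mounted at the origin on the work surface. World frame = base frame: x ahead of the robot, y to its left, z up, the work surface at z = 0. Lengths are in mm, angles in rad, forces in N, time in s.
With the tool pointing down it reaches from about 400 to 925 mm from the base axis. Payload 12.5 kg.
Tool frame: the origin (TCP) lies on the front face of the gripper's body, between the roots of the fingers; the fingertips stand 78 mm ahead of it and the grasp point (between the pads) lies 59 mm ahead of it (env.nose_length is the distance from the TCP to the fingertips, in mm); z points along the fingers, y is the line along which they close (so a half turn about z gives the same grasp; the last joint's range is limited). The gripper opens to 95 mm and grips with 3 to 60 N. Pads are 20 mm wide; open, the fingers measure 119 mm over their backs; the gripper's body (75 mm by 180 mm) begins 59 mm behind the grasp point.
Start: joints at [1.171, 0.491, 1.559, -0, 1.092, -0.106], TCP at [180.975, 598.236, 292.261] pointing down, gripper open.
Joint ranges: [-3.1, 3.1], [-0.84, 2.19], [0.05, 2.79], [-1.13, 4.28], [0.06, 2.93], [-2.69, 2.69]. Speed limits (rad/s): [2.22, 2.22, 2.79, 3.14, 3.14, 3.14].

INTERFACE

Orientations are given as [roll, pitch, yaw] about the fixed x, y, z axes, in that order (R = Rz(yaw) Ry(pitch) Rx(roll)).
In Python, from cell import env gives the robot as it stands.
- The arm moves only by the tool jog_arm, never from a script. Its argument "motion" is a list of rows, each a list of 7 numbers: the turn, a rotation vector about the tool's x, y, z in degrees, then the shift along the tool's x, y, z in mm, then the finger opening in mm, from 0 to 95.1. In form: [[wx, wy, wz, x, y, z, hand], ...]. A call has 1 to 10 rows; each row shifts and turns the commanded pose from where the row before left it, along the tool's axes as they then stand; what a row does not reach is not made up. A row lasts 1/8 s, in which the tool goes at most 62.5 mm and 10.7 degrees, less where a joint would pass 70% of its speed; a pose out of reach is approached as far as the arm can. A call is refused whole if a number of a shift passes 62.5 or a number of a turn 10.7, either way. A call with a gripper value outside its range is refused whole. The fingers move at their own pace and stop on an object; the grip force is fixed at half the most. Time passes only in rows, so rows that do not move let the fingers close. It gives the time, the measured TCP pose, the force, the opening and the grip force at its end, in the units of the state.
- env.state(): the state, without advancing time (a new reading comes with each control period).
- env.read_camera(name): name is "scene" or "side" or "wrist"; returns a dict with "color" (420x560x3 uint8, red, green, blue), "z_map" (420x560 float32, mm along the optical axis (not along the pixel's ray), 0 where there is no reading), "camera_matrix" (3x3 intrinsics, pixels), "world_to_cam" (4x4, takes a point from world to camera coordinates). Camera axes: x right, y up, looking along -z (the intrinsics and any distortion apply to the point x, -y, -z); pixel columns grow to the right and rows downward; lengths in mm; the calibration is good to about 2 mm. A picture is of the moment at which its call begins.
- env.job_done(): hands the job in; it is judged then, once.
Trained networks look in the newest picture that a camera, given by its name, has taken for a name from the list of things; names that differ only in an ending like _2 or _b are one class to them, and where a whole thing is asked for, a point or a joint stands for the part that bears it (a point fixed in the world has none). Each returns a list of dicts, best first, with "score" (0 to 1); they miss things now and then, are a little off and sometimes report something else, mostly with a low value. They report only what shows in the picture. A call takes as long as a camera call. They do not tell look-alikes from the thing itself.
- env.recognise(camera, thing): "location" ([column, row] in pixels, amid what is visible of it).
The state is a dict: "t": time; "joints": joint angles; "qvel": joint speeds; "tau": joint torques, N m; "eef_pos": TCP position; "tcp_rot": TCP orientation; "ft_force": force on the tool from outside, world axes, zero at the start; "moment": the same for the moment, N m; "opening": opening from 0.0 (shut) to 1.0 (fully open); "grip_force": force on a finger pad.
Only numpy, scipy, OpenCV 4.12 (cv2) and the standard library are available. Lean on these libraries where they do the work, as an engineer would, in place of code of your own. Each camera call takes 0.05 s, during which the arm holds its last target. There are 200 camera calls.

## Working session

There is one attempt and no reset: what is moved stays moved. The work goes in short steps, Python scripts to look and compute and a tool call to move; the robot and the scene stay as the last step left them, time stands still between calls to the robot, and variables do not carry over. Pictures are saved under pics/ and viewed, at most 14 in all, crops included, and the job is handed in when it is done.

Besides the shell and the picture viewer there is one more tool, called after "Request:" in YAML: its name, and indented under it one key for each argument. jog_arm: Moves the arm, as the interface text tells. Its arguments: {"type":"object","properties":{"motion":{"type":"array"}},"required":["motion"]}

```bash
ls; mkdir -p pics; cat > h.py <<'E'
import numpy as np, cv2
from cell import env
def shot(cam,fn=None):
    r=env.read_camera(cam)
    if fn: cv2.imwrite('pics/'+fn,r['color'][:,:,::-1])
    return r
def world(r):
    K=np.array(r['camera_matrix']);T=np.linalg.inv(np.array(r['world_to_cam']));d=r['z_map'].astype(float)
    v,u=np.mgrid[0:d.shape[0],0:d.shape[1]]
    x=(u-K[0,2])/K[0,0]*d;y=(v-K[1,2])/K[1,1]*d
    P=np.stack([x,-y,-d,np.ones_like(d)],-1)@T.T
    P=P[...,:3];P[d<=0]=np.nan
    return P
def pix(r,p):
    c=np.array(r['world_to_cam'])@np.append(p,1);K=np.array(r['camera_matrix'])
    return K[0,0]*c[0]/-c[2]+K[0,2],K[1,1]*-c[1]/-c[2]+K[1,2]
E
python3 - <<'E'
from h import *
a=shot('scene','s1.png');b=shot('side','d1.png')
cv2.imwrite('pics/both1.png',cv2.resize(np.vstack([a['color'],b['color']])[:,:,::-1],None,fx=.71,fy=.71))
for r in(a,b):print(np.round(r['camera_matrix'],1).tolist(),np.round(r['world_to_cam'],3).tolist())
s=env.state();print(s['eef_pos'],s['tcp_rot'],s['opening'],s['ft_force'])
E
```

```text
pics
[[469.6, 0.0, 281.5], [0.0, 469.6, 211.5], [0.0, 0.0, 1.0]] [[0.061, 0.998, -0.02, 23.174], [-0.61, 0.053, 0.791, 248.329], [0.79, -0.036, 0.612, -1689.108], [0.0, 0.0, 0.0, 1.0]]
[[494.1, 0.0, 284.9], [0.0, 494.1, 198.5], [0.0, 0.0, 1.0]] [[0.786, -0.618, 0.014, -437.41], [0.444, 0.581, 0.682, -260.219], [-0.429, -0.531, 0.731, -1071.26], [0.0, 0.0, 0.0, 1.0]]
[180.92943276 598.09856687 291.72940094] [-3.14065908e+00 -8.08741181e-05  2.84776159e+00] 1.0017092723081495 [-0.02910816 -0.95017569  0.90191255]
```

View pics/s1.png

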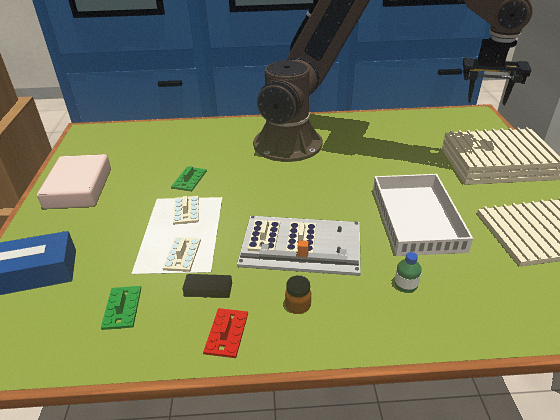

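View pics/d1.png

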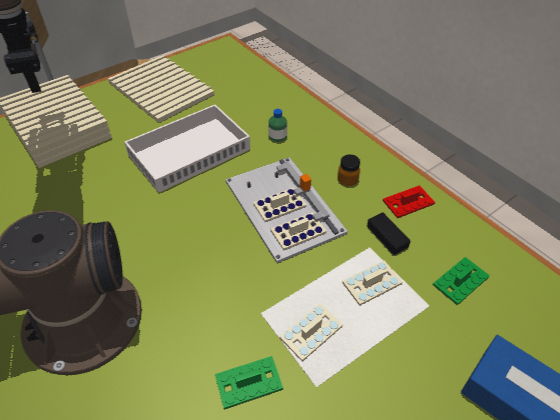

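Scene picture: the finished carriers (dark lenses) are at (262,237) and (301,237), the orange grip at (303,247), the empty seat to the right around (340,238), and the crate at (420,215). Fresh candidates on the mat are (186,208) and (182,252), both with pale lenses. The look-alikes to leave are green (189,178), green (122,306) and red (226,332).

```bash
python3 - <<'E'
from h import *
R={c:shot(c) for c in('scene','side')}
W={c:world(r) for c,r in R.items()}
crop=R['scene']['color'][165:285,120:370];cv2.imwrite('pics/crop.png',cv2.resize(crop,None,fx=3,fy=3,interpolation=cv2.INTER_CUBIC)[:,:,::-1])
def rect(n,m,P):
    nl,l,s,c=cv2.connectedComponentsWithStats(m.astype(np.uint8))
    for i in range(1,nl):
        if s[i,4]<25: continue
        q=P[l==i]; (cx,cy),(w,h),a=cv2.minAreaRect(q[:,:2].astype(np.float32))
        if not(300<cx<1000 and abs(cy)<600):continue
        print(n,'px',c[i].round(),'n',s[i,4],'ctr',round(cx,1),round(cy,1),'wh',round(w),round(h),'ang',round(a,1),'z',np.nanmedian(q[:,2]).round(1))
for c in R:
    P=W[c];z=P[...,2];col=R[c]['color'].astype(int);r,g,b=col[...,0],col[...,1],col[...,2]
    u=[(262,237),(340,205),(182,252),(500,300)] if c=='scene' else[(280,203),(190,150),(372,281),(350,60)]
    rect(c+' grip',(r>180)&(g<140)&(b<80)&(r-g>80)&(z>25),P)
    near=(P[...,0]>350)&(P[...,0]<900)&(abs(P[...,1])<420)
    rect(c+' tall',(z>30)&(z<60)&near,P)
    rect(c+' low',(z>6)&(z<24)&near,P)
E
```

```text
scene grip px [303. 243.] n 53 ctr 622.2 -8.3 wh 22 25 ang 83.9 z 66.8
scene grip px [225. 323.] n 94 ctr 826.0 -195.2 wh 11 51 ang 77.9 z 34.7
scene tall px [419. 232.] n 752 ctr 486.1 328.4 wh 187 265 ang 89.2 z 42.2
scene tall px [184. 202.] n 48 ctr 376.9 -326.6 wh 52 11 ang 1.8 z 36.0
scene tall px [264. 228.] n 89 ctr 522.8 -102.1 wh 13 56 ang 80.3 z 44.9
scene tall px [301. 231.] n 82 ctr 542.2 -4.0 wh 12 51 ang 77.9 z 45.1
scene tall px [180. 245.] n 83 ctr 566.4 -318.7 wh 14 53 ang 83.1 z 36.1
scene tall px [265. 249.] n 32 ctr 597.4 -100.7 wh 42 20 ang 37.9 z 30.8
scene tall px [303. 252.] n 104 ctr 626.0 -6.5 wh 22 31 ang 0.1 z 44.6
scene tall px [407. 276.] n 266 ctr 723.9 227.1 wh 56 38 ang 57.1 z 47.1
scene tall px [298. 298.] n 267 ctr 767.1 -33.2 wh 57 41 ang 85.7 z 42.2
scene tall px [225. 323.] n 119 ctr 826.5 -195.5 wh 13 53 ang 78.2 z 34.6
scene low px [419. 241.] n 495 ctr 528.0 267.1 wh 318 152 ang 34.5 z 15.2
scene low px [185. 213.] n 397 ctr 393.4 -326.8 wh 90 68 ang 4.4 z 9.7
scene low px [302. 244.] n 4932 ctr 551.2 -5.5 wh 309 208 ang 79.9 z 11.2
scene low
[... 1304 characters left out ...]
77. 136.] n 84 ctr 699.2 218.6 wh 27 55 ang 58.8 z 16.1
side low px [210. 163.] n 395 ctr 480.3 237.7 wh 11 260 ang 88.5 z 15.5
side low px [282. 210.] n 5649 ctr 545.8 -5.2 wh 314 202 ang 79.8 z 11.7
side low px [347. 180.] n 102 ctr 738.2 -43.2 wh 30 59 ang 40.6 z 15.4
side low px [420. 190.] n 34 ctr 872.2 -188.3 wh 20 33 ang 1.1 z 8.0
side low px [407. 202.] n 504 ctr 819.7 -195.4 wh 72 121 ang 77.5 z 8.2
side low px [386. 240.] n 219 ctr 667.9 -248.4 wh 42 118 ang 14.3 z 15.5
side low px [451. 271.] n 226 ctr 729.4 -412.1 wh 121 15 ang 0.4 z 8.3
side low px [371. 282.] n 1140 ctr 560.0 -317.7 wh 72 122 ang 80.7 z 9.7
side low px [319. 325.] n 874 ctr 389.3 -325.2 wh 82 72 ang 3.2 z 10.0
```

View pics/crop.png

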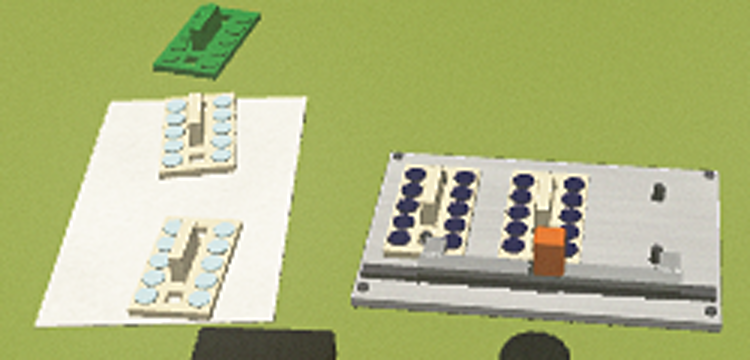

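Fixture yaw is about -10.1°, with seats 0 and 1 occupied and the slide opening toward +y. Both fresh carriers are confirmed as pale. Moving toward the lock grip.

Request:
jog_arm:
  motion:
    - [0,0,-6.7,0,0,0,60]
    - [0,0,0,-41,-40,0,60]
    - [0,0,0,-41,-40,0,60]
    - [0,0,0,-41,-40,0,60]
    - [0,0,0,-41,-40,0,60]
    - [0,0,0,-41,-40,0,60]
    - [0,0,0,-41,-40,0,60]
    - [0,0,0,-41,-40,0,60]
    - [0,0,0,-41,-40,0,60]
    - [0,0,0,-41,-40,0,60]

```text
t: 1.45
eef_pos: [481.7, 177.2, 292.3]
tcp_rot: [3.141, 0.0, 2.965]
ft_force: [0.5, -0.5, 0.3]
opening: 0.632
grip_force: 0.0
```

Request:
jog_arm:
  motion:
    - [0,0,0,-41,-40,0,60]
    - [0,0,0,-41,-40,0,60]
    - [0,0,0,-41,-40,0,60]
    - [0,0,0,0,0,0,60]

```text
t: 1.95
eef_pos: [582.3, 36.2, 291.6]
tcp_rot: [-3.141, -0.0, 2.961]
ft_force: [-0.2, 0.3, 0.3]
opening: 0.63
grip_force: 0.0
```

```bash
cat >> h.py <<'E'
def where():
    s=env.state();p=np.array(s['eef_pos']);y=s['tcp_rot'][2]
    print('t',round(s['t'],2),'tcp',p.round(1),'rpy deg',np.degrees(s['tcp_rot']).round(2),'open',round(s['opening']*95,1),'F',np.round(s['ft_force'],1),'gf',round(s['grip_force'],1),'j6',round(s['joints'][5],2))
    return p,y
def to(x,y,z,yawdeg=None):
    p,yw=where();d=np.array([x,y,z])-p
    tx=np.array([np.cos(yw),np.sin(yw)]);ty=np.array([np.sin(yw),-np.cos(yw)])
    wz=0 if yawdeg is None else -((yawdeg-np.degrees(yw)+90)%180-90)
    print('  move tool x %.1f y %.1f z %.1f (before turn) wz %.1f'%(d[:2]@tx,d[:2]@ty,-d[2],wz))
def clusters(r,zlo,zhi,minn=80,box=None):
    P=world(r);z=P[...,2];m=(z>zlo)&(z<zhi)
    if box: m&=(P[...,0]>box[0])&(P[...,0]<box[1])&(P[...,1]>box[2])&(P[...,1]<box[3])
    nl,l,s,c=cv2.connectedComponentsWithStats(m.astype(np.uint8))
    for i in range(1,nl):
        if s[i,4]<minn: continue
        q=P[l==i];(cx,cy),(w,h),a=cv2.minAreaRect(q[:,:2].astype(np.float32))
        print('px',c[i].round(),'n',s[i,4],'ctr',round(cx,1),round(cy,1),'wh',round(w,1),round(h,1),'ang',round(a,1),'z',np.nanmedian(q[:,2]).round(1))
E
python3 - <<'E'
from h import *
r=shot('wrist','w1.png');where()
print('tops');clusters(r,44,55);print('grip');clusters(r,62,75);print('base');clusters(r,6,16)
E
```

```text
t 2.0 tcp [581.2  37.8 291.6] rpy deg [ 1.8000e+02 -5.0000e-02  1.6972e+02] open 60.0 F [-0.7  0.  -0.1] gf 0.0 j6 -1.44
tops
px [483. 111.] n 2076 ctr 525.3 281.2 wh 93.7 176.2 ang 89.1 z 49.1
px [138. 157.] n 631 ctr 519.9 -102.7 wh 12.9 49.3 ang 79.0 z 47.8
px [234. 156.] n 583 ctr 536.9 -4.2 wh 12.2 49.1 ang 79.2 z 47.8
px [248. 224.] n 89 ctr 610.9 -3.8 wh 28.1 10.9 ang 52.4 z 50.7
px [469. 252.] n 168 ctr 688.6 234.0 wh 42.1 9.3 ang 84.8 z 48.8
px [252. 326.] n 275 ctr 742.1 -28.2 wh 53.8 27.8 ang 70.2 z 46.7
grip
px [245. 237.] n 520 ctr 618.6 -8.0 wh 25.2 21.8 ang 79.4 z 68.6
px [488. 266.] n 368 ctr 698.4 242.5 wh 42.5 14.8 ang 56.5 z 67.1
px [248. 340.] n 647 ctr 739.2 -28.9 wh 51.1 21.8 ang 75.9 z 69.5
base
px [450.  87.] n 830 ctr 518.1 235.8 wh 2.4 189.0 ang 89.2 z 10.9
px [265. 141.] n 26812 ctr 549.0 -6.2 wh 310.3 198.6 ang 79.6 z 11.8
px [237. 115.] n 82 ctr 495.9 3.0 wh 12.3 12.8 ang 79.1 z 12.1
px [518. 166.] n 175 ctr 608.7 307.6 wh 96.6 1.0 ang 88.9 z 11.2
px [ 10. 222.] n 1486 ctr 559.4 -296.8 wh 30.2 105.7 ang 80.1 z 10.9
px [165. 239.] n 1380 ctr 621.9 -103.6 wh 143.4 20.4 ang 79.4 z 12.0
px [444. 245.] n 146 ctr 692.0 223.6 wh 12.5 45.4 ang 23.1 z 10.7
```

View pics/w1.png

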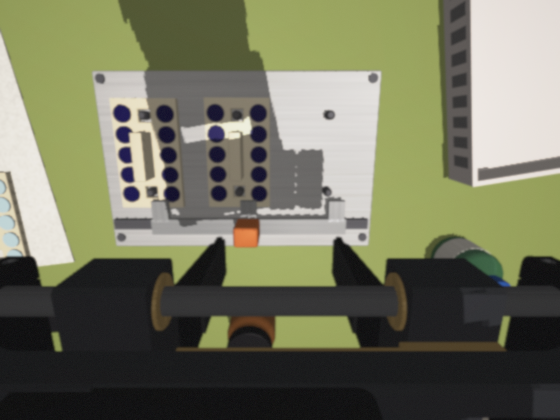

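Wrist picture: grip at (245,237), the finished carriers' ribs at (145,157) and (237,157), and the empty studs of seat 2 at (330,114) and (327,190).

```bash
python3 -c "
from h import *
to(618.6,-8,115,169.6)"
```

```text
t 2.0 tcp [581.2  37.8 291.6] rpy deg [ 1.8000e+02 -5.0000e-02  1.6972e+02] open 60.0 F [-0.7  0.  -0.1] gf 0.0 j6 -1.44
  move tool x -44.9 y -38.4 z 176.6 (before turn) wz 0.1
```

Request:
jog_arm:
  motion:
    - [0,0,0,-22,-19,0,60]
    - [0,0,0,-23,-19,0,60]
    - [0,0,0,0,0,40,60]
    - [0,0,0,0,0,40,60]
    - [0,0,0,0,0,40,60]
    - [0,0,0,0,0,40,60]
    - [0,0,0,0,0,17,60]
    - [0,0,0,0,0,0,60]

```text
t: 3.0
eef_pos: [618.2, -5.4, 114.9]
tcp_rot: [3.142, -0.001, 2.966]
ft_force: [0.3, -0.3, 0.6]
opening: 0.631
grip_force: 0.0
```

Request:
jog_arm:
  motion:
    - [0,0,0,0,0,0,15]
    - [0,0,0,0,0,0,15]
    - [0,0,0,0,0,0,15]
    - [0,0,0,0,0,0,15]

```text
t: 3.5
eef_pos: [618.5, -6.2, 115.6]
tcp_rot: [3.141, 0.001, 2.965]
ft_force: [-0.1, 0.1, 3.3]
opening: 0.273
grip_force: 30.0
```

Request:
jog_arm:
  motion:
    - [0,0,0,0,10,0,15]
    - [0,0,0,0,10,0,15]
    - [0,0,0,0,10,0,15]
    - [0,0,0,0,10,0,15]
    - [0,0,0,0,6,0,15]
    - [0,0,0,0,4,0,15]
    - [0,0,0,0,2,0,15]
    - [0,0,0,0,0,0,15]

```text
t: 4.5
eef_pos: [626.8, 38.5, 115.4]
tcp_rot: [-3.133, -0.002, 2.966]
ft_force: [-11.9, -58.8, 9.5]
opening: 0.368
grip_force: 30.0
```

Request:
jog_arm:
  motion:
    - [0,0,0,0,-3,0,15]
    - [0,0,0,0,-2,0,15]
    - [0,0,0,0,0,0,15]

```text
t: 4.88
eef_pos: [626.0, 34.0, 115.5]
tcp_rot: [-3.134, -0.002, 2.965]
ft_force: [-10.1, -54.4, 9.4]
opening: 0.273
grip_force: 30.0
```

Request:
jog_arm:
  motion:
    - [0,0,0,0,0,0,60]
    - [0,0,0,0,0,0,60]
    - [0,0,0,0,0,-40,60]
    - [0,0,0,0,0,-40,60]
    - [0,0,0,10,-10,-40,60]
    - [0,0,0,20,-20,0,60]
    - [0,0,0,20,-30,0,60]
    - [0,0,0,0,0,0,60]

```text
t: 5.88
eef_pos: [566.0, -10.4, 235.4]
tcp_rot: [3.141, -0.0, 2.964]
ft_force: [-0.5, 1.1, 0.2]
opening: 0.625
grip_force: 0.0
```

```bash
python3 -c "
from h import *
r=shot('wrist','w2.png');print('grip');clusters(r,62,75);print('ribs');clusters(r,44,55)
print('base');clusters(r,6,16,1000)
to(536.9,-4.2,180,169.6)"
```

```text
grip
px [328. 267.] n 190 ctr 624.0 21.1 wh 7.5 21.6 ang 84.6 z 68.0
ribs
px [282. 172.] n 783 ctr 537.2 -4.2 wh 11.9 49.7 ang 78.7 z 47.8
px [167. 172.] n 845 ctr 519.8 -102.5 wh 12.6 49.3 ang 79.4 z 47.8
base
px [533.  97.] n 1584 ctr 522.9 235.6 wh 3.5 179.0 ang 89.1 z 11.0
px [307. 147.] n 34913 ctr 549.0 -6.2 wh 310.2 199.2 ang 79.5 z 11.8
px [ 10. 226.] n 1405 ctr 545.1 -291.8 wh 28.2 76.8 ang 76.3 z 10.8
px [273. 266.] n 1046 ctr 639.1 -30.6 wh 102.1 13.2 ang 80.0 z 11.8
t 5.92 tcp [566.9  -9.9 235.5] rpy deg [1.7998e+02 2.0000e-02 1.6983e+02] open 60.3 F [-0.3  0.8  1.4] gf 0.0 j6 -1.53
  move tool x 30.6 y 0.3 z 55.5 (before turn) wz 0.2
```

View pics/w2.png

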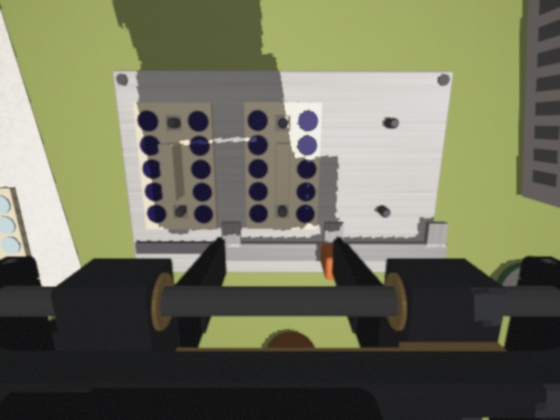

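Tongues now lie between the seats at (232,228), (332,228) and (437,232). Checking the exact slide travel by measuring the tongues.

```bash
cat >> h.py <<'E'
S1=np.array([537.1,-4.1]);FY=np.array([.1805,.9836]);FX=np.array([.9836,-.1805])
def fx(p): d=np.asarray(p)[:2]-S1;return d@FX,d@FY
def tongues(r):
    P=world(r);X=(P[...,:2]-S1)@FX;Y=(P[...,:2]-S1)@FY
    m=(P[...,2]>27)&(P[...,2]<34)&(X>50)&(X<66)&(abs(Y)<190)
    h,e=np.histogram(Y[m],bins=np.arange(-190,191,2))
    on=[(int(e[i]),int(h[i])) for i in range(len(h)) if h[i]>3];print(on)
E
python3 -c "
from h import *
r=shot('wrist');tongues(r);print(fx((618.6,-8)))
r=shot('scene');tongues(r);clusters(r,62,72,20,(560,680,-60,100))"
```

```text
[(-60, 11), (-58, 32), (-56, 33), (-54, 32), (-52, 35), (-50, 34), (-48, 33), (-46, 34), (-44, 36), (-42, 21), (40, 17), (42, 31), (44, 31), (46, 32), (48, 32), (50, 32), (52, 32), (54, 35), (56, 31), (58, 22), (140, 37), (142, 31), (144, 31), (146, 31), (148, 34), (150, 29), (152, 31), (154, 34), (156, 31), (158, 20)]
(np.float64(80.86735), np.float64(10.874709999999999))
[(-52, 4), (142, 4), (148, 4), (152, 4), (154, 4), (156, 4)]
px [319. 245.] n 72 ctr 629.5 31.0 wh 26.2 21.9 ang 75.5 z 66.3
```

The tongues sit at -50, +50 and +150 along fixture y, so the lock is at its 50 mm open stop. It had started about 11 mm open. Picking the finished carrier on seat 1.

Request:
jog_arm:
  motion:
    - [0,0,0,15,0,0,45]
    - [0,0,0,15,0,0,45]
    - [0,0,0,0,0,40,45]
    - [0,0,0,0,0,0,45]
    - [0,0,0,0,0,0,45]

```text
t: 6.65
eef_pos: [537.5, -4.7, 196.1]
tcp_rot: [3.141, 0.0, 2.965]
ft_force: [0.7, -0.5, -0.4]
opening: 0.471
grip_force: 0.0
```

```bash
python3 -c "
from h import *
to(537.1,-4.1,102,169.6)"
```

```text
t 6.65 tcp [537.5  -4.7 196.1] rpy deg [1.7999e+02 2.0000e-02 1.6988e+02] open 44.7 F [ 0.7 -0.5 -0.4] gf 0.0 j6 -1.53
  move tool x 0.5 y 0.5 z 94.1 (before turn) wz 0.3
```

Request:
jog_arm:
  motion:
    - [0,0,0.3,0.5,0.5,30,45]
    - [0,0,0,0,0,30,45]
    - [0,0,0,0,0,20,45]
    - [0,0,0,0,0,14,45]
    - [0,0,0,0,0,0,45]
    - [0,0,0,0,0,0,0]
    - [0,0,0,0,0,0,0]
    - [0,0,0,0,0,0,0]
    - [0,0,0,0,0,0,0]

```text
t: 7.78
eef_pos: [537.2, -3.7, 101.6]
tcp_rot: [3.141, 0.001, 2.959]
ft_force: [1.6, 7.5, 0.5]
opening: 0.125
grip_force: 30.0
```

Request:
jog_arm:
  motion:
    - [0,0,0,0,0,-10,0]
    - [0,0,0,0,0,-20,0]
    - [0,0,0,0,0,-30,0]
    - [0,0,0,0,0,-40,0]
    - [0,0,0,0,0,-40,0]
    - [0,0,0,0,0,-40,0]
    - [0,0,0,0,0,0,0]

```text
t: 8.65
eef_pos: [537.5, -4.3, 283.8]
tcp_rot: [3.141, 0.005, 2.96]
ft_force: [-0.7, 0.2, -1.3]
opening: 0.124
grip_force: 30.0
```

Request:
jog_arm:
  motion:
    - [0,0,0,17,45,0,0]
    - [0,0,0,17,45,0,0]
    - [0,0,0,17,45,0,0]
    - [0,0,0,17,45,0,0]
    - [0,0,0,17,45,0,0]
    - [0,0,0,17,45,0,0]
    - [0,0,0,17,45,0,0]

```text
t: 9.52
eef_pos: [476.2, 328.4, 279.8]
tcp_rot: [-3.14, -0.002, 2.96]
ft_force: [1.6, -0.7, -0.8]
opening: 0.123
grip_force: 30.0
```

Request:
jog_arm:
  motion:
    - [0,0,10,0,0,0,0]
    - [0,0,10,0,0,0,0]
    - [0,0,10,0,0,0,0]
    - [0,0,10,0,0,0,0]
    - [0,0,10,0,0,0,0]
    - [0,0,10,0,0,0,0]
    - [0,0,10,0,0,0,0]
    - [0,0,10,0,0,0,0]
    - [0,0,0,0,0,0,0]

```text
t: 10.65
eef_pos: [476.7, 326.9, 279.9]
tcp_rot: [-3.14, 0.001, 1.564]
ft_force: [-0.2, 0.3, -0.9]
opening: 0.122
grip_force: 30.0
```

```bash
python3 -c "
from h import *
for c in ('wrist','scene','side'):
  r=shot(c,c[0]+'3.png');P=world(r)
  print(c);clusters(r,44,54,100,(280,700,200,460));clusters(r,-5,12,300,(330,640,235,425))
to(435,330,102,89)"
```

```text
wrist
px [258. 152.] n 4897 ctr 463.0 331.7 wh 190.7 301.7 ang 89.0 z 49.6
px [474. 268.] n 241 ctr 689.0 241.4 wh 40.0 9.4 ang 70.0 z 48.7
px [417. 181.] n 789 ctr 637.5 330.1 wh 189.3 7.0 ang 89.1 z 0.5
px [269. 162.] n 24653 ctr 468.9 331.4 wh 181.1 280.6 ang 89.1 z 4.9
px [278. 177.] n 479 ctr 477.2 336.9 wh 23.5 26.1 ang 89.1 z 4.8
scene
px [423. 211.] n 601 ctr 465.6 331.9 wh 192.3 307.2 ang 89.4 z 47.3
px [420. 215.] n 2882 ctr 446.9 342.2 wh 164.4 235.1 ang 88.8 z 2.7
px [443. 255.] n 562 ctr 624.3 351.6 wh 147.0 31.0 ang 89.6 z -0.5
side
px [185. 143.] n 642 ctr 460.8 333.7 wh 198.8 304.7 ang 89.2 z 47.3
px [186. 146.] n 2928 ctr 470.6 353.7 wh 144.4 278.6 ang 89.5 z 3.2
px [209. 166.] n 441 ctr 486.1 241.0 wh 310.6 38.0 ang 5.4 z 2.2
t 10.8 tcp [476.9 326.9 280.6] rpy deg [-1.7995e+02  3.0000e-02  8.9770e+01] open 11.8 F [-0.3 -0.2 -2.1] gf 30.0 j6 0.49
  move tool x 2.9 y -41.9 z 178.6 (before turn) wz 0.8
```

View pics/w3.png

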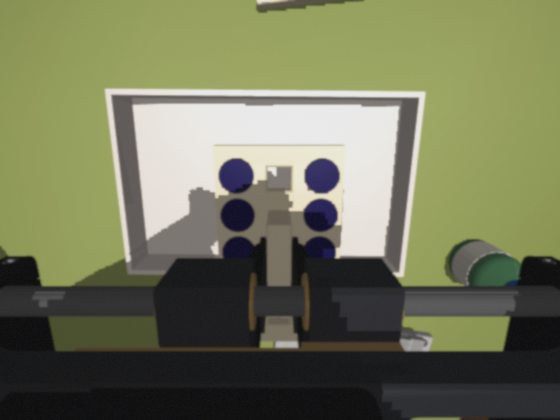

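Wrist picture: the carrier hangs level over the crate (plate at columns 215-345); the crate rim spans columns 108-422. The crate centre is (463, 332).

Request:
jog_arm:
  motion:
    - [0,0,0.8,5,-32,0,0]
    - [0,0,0,0,-32,0,0]
    - [0,0,0,0,0,50,0]
    - [0,0,0,0,0,50,0]
    - [0,0,0,0,0,40,0]
    - [0,0,0,0,0,25,0]
    - [0,0,0,0,0,13,0]
    - [0,0,0,0,0,6,0]
    - [0,0,0,0,0,0,0]

```text
t: 11.92
eef_pos: [413.3, 333.1, 97.6]
tcp_rot: [3.141, -0.0, 1.55]
ft_force: [0.2, 0.1, -1.6]
opening: 0.129
grip_force: 30.0
```

Request:
jog_arm:
  motion:
    - [0,0,0,0,0,1.5,0]
    - [0,0,0,0,0,1,0]
    - [0,0,0,0,0,0,0]
    - [0,0,0,0,0,0,40]
    - [0,0,0,0,0,0,40]
    - [0,0,0,0,0,0,40]
    - [0,0,0,0,0,-40,40]
    - [0,0,0,0,0,-50,40]
    - [0,0,0,0,0,-50,40]
    - [0,0,0,0,0,-40,40]

```text
t: 13.18
eef_pos: [413.0, 332.9, 276.9]
tcp_rot: [3.141, -0.001, 1.549]
ft_force: [-0.3, 0.3, 0.7]
opening: 0.419
grip_force: 0.0
```

Request:
jog_arm:
  motion:
    - [0,0,-10,0,0,0,40]
    - [0,0,-10,0,0,0,40]
    - [0,0,-10,0,0,0,40]
    - [0,0,-10,0,0,0,40]
    - [0,0,-10,0,0,0,40]
    - [0,0,-10,0,0,0,40]
    - [0,0,-10,0,0,0,40]
    - [0,0,-10,0,0,0,40]
    - [0,0,0,0,0,0,40]

```text
t: 14.3
eef_pos: [413.0, 332.9, 274.7]
tcp_rot: [3.142, -0.0, 2.944]
ft_force: [0.4, 0.4, 0.4]
opening: 0.422
grip_force: 0.0
```

```bash
python3 -c "
from h import *
print(S1-100*FY,S1+100*FY)
to(519.2,-102.5,180,169.6)"
```

```text
[ 519.05 -102.46] [555.15  94.26]
t 14.3 tcp [413.  332.9 274.7] rpy deg [180.   -0.  168.7] open 40.1 F [0.4 0.4 0.4] gf 0.0 j6 -0.82
  move tool x -189.5 y -406.2 z 94.7 (before turn) wz -0.9
```

Request:
jog_arm:
  motion:
    - [0,0,-0.9,0,0,0,40]
    - [0,0,0,-23,-51,0,40]
    - [0,0,0,-23,-51,0,40]
    - [0,0,0,-23,-51,0,40]
    - [0,0,0,-23,-51,0,40]
    - [0,0,0,-23,-51,0,40]
    - [0,0,0,-23,-51,0,40]
    - [0,0,0,-23,-51,0,40]
    - [0,0,0,-22,-52,0,40]
    - [0,0,0,0,0,0,40]

```text
t: 15.55
eef_pos: [520.2, -105.4, 274.4]
tcp_rot: [-3.141, 0.0, 2.955]
ft_force: [-0.3, 0.2, -0.2]
opening: 0.423
grip_force: 0.0
```

Request:
jog_arm:
  motion:
    - [0,0,0,0,0,50,40]
    - [0,0,0,0,0,45,40]
    - [0,0,0,0,0,0,40]

```text
t: 15.92
eef_pos: [518.7, -101.2, 177.7]
tcp_rot: [3.141, -0.005, 2.96]
ft_force: [1.0, -0.5, 0.1]
opening: 0.42
grip_force: 0.0
```

```bash
python3 -c "
from h import *
to(519.3,-102.5,102,169.6)"
```

```text
t 15.93 tcp [ 518.7 -101.2  177.7] rpy deg [179.95  -0.31 169.62] open 39.9 F [ 1.  -0.5  0.1] gf 0.0 j6 -1.71
  move tool x -0.8 y -1.2 z 75.7 (before turn) wz 0.0
```

Request:
jog_arm:
  motion:
    - [0,0,0,-0.5,-0.5,30,40]
    - [0,0,0,0,0,25,40]
    - [0,0,0,0,0,15,40]
    - [0,0,0,0,0,5,40]
    - [0,0,0,0,0,0,40]
    - [0,0,0,0,0,0,0]
    - [0,0,0,0,0,0,0]
    - [0,0,0,0,0,0,0]
    - [0,0,0,0,0,0,0]

```text
t: 17.05
eef_pos: [520.3, -102.2, 105.0]
tcp_rot: [3.141, 0.0, 2.961]
ft_force: [1.7, 6.8, 2.1]
opening: 0.126
grip_force: 30.0
```

Request:
jog_arm:
  motion:
    - [0,0,0,0,0,-10,0]
    - [0,0,0,0,0,-20,0]
    - [0,0,0,0,0,-30,0]
    - [0,0,0,0,0,-40,0]
    - [0,0,0,0,0,-40,0]
    - [0,0,0,0,0,-36,0]
    - [0,0,0,0,0,0,0]

```text
t: 17.92
eef_pos: [520.6, -102.9, 282.9]
tcp_rot: [-3.141, 0.004, 2.961]
ft_force: [-0.4, 0.0, -2.1]
opening: 0.127
grip_force: 30.0
```

```bash
python3 -c "
from h import *
to(513,330.7,102)"
```

```text
t 17.93 tcp [ 520.6 -102.9  282.9] rpy deg [-179.97    0.25  169.67] open 12.0 F [-0.4  0.  -2.1] gf 30.0 j6 -1.71
  move tool x 85.2 y 425.2 z 180.9 (before turn) wz 0.0
```

Request:
jog_arm:
  motion:
    - [0,0,0,9.5,47,0,0]
    - [0,0,0,9.5,47,0,0]
    - [0,0,0,9.5,47,0,0]
    - [0,0,0,9.5,47,0,0]
    - [0,0,0,9.5,47,0,0]
    - [0,0,0,9.5,47,0,0]
    - [0,0,0,9.5,47,0,0]
    - [0,0,0,9.5,47,0,0]
    - [0,0,0,9.5,49,0,0]

```text
t: 19.05
eef_pos: [511.7, 332.0, 279.1]
tcp_rot: [-3.14, -0.002, 2.961]
ft_force: [1.0, -0.0, -1.0]
opening: 0.121
grip_force: 30.0
```

Request:
jog_arm:
  motion:
    - [0,0,10,0,0,0,0]
    - [0,0,10,0,0,0,0]
    - [0,0,10,0,0,0,0]
    - [0,0,10,0,0,0,0]
    - [0,0,10,0,0,0,0]
    - [0,0,10,0,0,0,0]
    - [0,0,10,0,0,0,0]
    - [0,0,10,0,0,0,0]
    - [0,0,0.6,0,0,0,0]
    - [0,0,0,0,0,0,0]

```text
t: 20.3
eef_pos: [512.1, 330.5, 279.9]
tcp_rot: [-3.141, 0.001, 1.558]
ft_force: [-0.6, -0.2, -1.4]
opening: 0.126
grip_force: 30.0
```

```bash
python3 -c "
from h import *
to(513,330.7,98,89)
r=shot('wrist','w4.png');clusters(r,36,45,60,(330,640,240,420));clusters(r,48,60,60,(330,640,240,420));clusters(r,10,17,60,(330,640,240,420))"
```

```text
t 20.3 tcp [512.1 330.5 279.9] rpy deg [-1.7994e+02  3.0000e-02  8.9270e+01] open 11.9 F [-0.6 -0.2 -1.4] gf 30.0 j6 0.48
  move tool x 0.2 y 0.9 z 181.9 (before turn) wz 0.3
px [371. 177.] n 389 ctr 608.6 337.5 wh 163.2 1.3 ang 89.1 z 40.4
px [184. 191.] n 585 ctr 414.2 332.9 wh 49.2 12.9 ang 89.5 z 40.7
px [141. 270.] n 185 ctr 358.9 243.7 wh 1.5 56.1 ang 89.2 z 40.6
px [376. 178.] n 855 ctr 610.8 339.6 wh 159.4 5.8 ang 89.0 z 49.8
px [137. 275.] n 198 ctr 357.9 242.3 wh 4.5 55.0 ang 89.4 z 49.8
px [363. 168.] n 284 ctr 607.8 335.3 wh 34.8 178.4 ang 10.2 z 13.3
px [188. 183.] n 4858 ctr 413.5 331.7 wh 120.9 70.1 ang 88.1 z 13.6
px [151. 261.] n 105 ctr 358.4 243.6 wh 1.7 55.1 ang 89.2 z 13.6
```

View pics/w4.png

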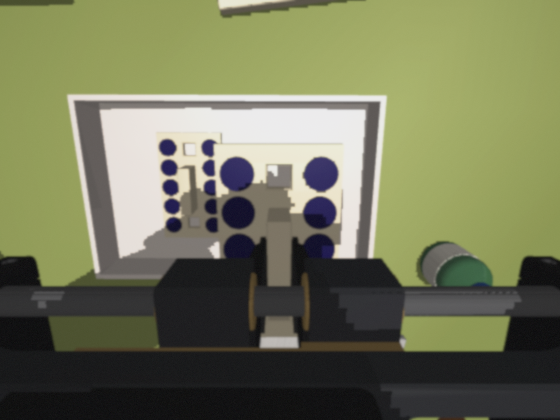

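The first carrier lies flat at (188,183) in the crate, and the second hangs level at (278,200). Lowering the second one.

Request:
jog_arm:
  motion:
    - [0,0,0,0,0,50,0]
    - [0,0,0,0,0,50,0]
    - [0,0,0,0,0,40,0]
    - [0,0,0,0,0,25,0]
    - [0,0,0,0,0,12,0]
    - [0,0,0,0,0,2,0]
    - [0,0,0,0,0,2,0]
    - [0,0,0,0,0,0,0]

```text
t: 21.35
eef_pos: [512.5, 330.8, 100.5]
tcp_rot: [3.14, -0.001, 1.555]
ft_force: [0.1, -0.2, -1.5]
opening: 0.125
grip_force: 30.0
```

Request:
jog_arm:
  motion:
    - [0,0,0,0,0,1,0]
    - [0,0,0,0,0,0,0]
    - [0,0,0,0,0,0,40]
    - [0,0,0,0,0,0,40]
    - [0,0,0,0,0,0,40]
    - [0,0,0,0,0,-40,40]
    - [0,0,0,0,0,-50,40]
    - [0,0,0,0,0,-50,40]
    - [0,0,0,0,0,-40,40]

```text
t: 22.48
eef_pos: [512.2, 330.7, 281.0]
tcp_rot: [3.14, -0.001, 1.555]
ft_force: [0.9, 0.2, -1.5]
opening: 0.422
grip_force: 0.0
```

Request:
jog_arm:
  motion:
    - [0,0,-10,0,0,0,40]
    - [0,0,-10,0,0,0,40]
    - [0,0,-10,0,0,0,40]
    - [0,0,-10,0,0,0,40]
    - [0,0,-10,0,0,0,40]
    - [0,0,-10,0,0,0,40]
    - [0,0,-10,0,0,0,40]
    - [0,0,-10,0,0,0,40]
    - [0,0,0,0,0,0,40]

```text
t: 23.6
eef_pos: [512.2, 330.6, 278.8]
tcp_rot: [3.142, -0.0, 2.95]
ft_force: [-0.7, 0.8, -0.2]
opening: 0.423
grip_force: 0.0
```

```bash
python3 -c "
from h import *
for c in('scene','side'):
  r=shot(c);print(c);clusters(r,32,43,25,(330,640,-450,-200));print('crate');clusters(r,30,45,25,(370,600,250,410))
to(563,-318.7,280,171)"
```

```text
scene
px [184. 201.] n 43 ctr 374.8 -326.6 wh 56.2 11.4 ang 2.3 z 37.3
px [180. 245.] n 74 ctr 564.0 -318.3 wh 12.9 55.3 ang 81.7 z 36.8
crate
px [413. 198.] n 81 ctr 418.4 331.6 wh 49.3 16.8 ang 86.8 z 37.0
px [423. 219.] n 95 ctr 516.6 330.5 wh 50.4 20.7 ang 83.2 z 37.6
side
px [373. 275.] n 111 ctr 560.1 -319.0 wh 13.2 51.4 ang 80.6 z 36.3
px [311. 324.] n 141 ctr 369.1 -326.2 wh 50.2 12.9 ang 3.4 z 36.6
crate
px [202. 136.] n 76 ctr 510.2 330.9 wh 14.8 54.5 ang 0.5 z 38.4
px [172. 149.] n 72 ctr 410.9 332.1 wh 53.3 13.6 ang 88.2 z 38.3
t 23.7 tcp [512.2 330.6 278.8] rpy deg [179.99   0.   168.83] open 40.1 F [ 0.3 -0.2  0.4] gf 0.0 j6 -0.91
  move tool x -175.6 y -627.2 z -1.2 (before turn) wz -2.2
```

Request:
jog_arm:
  motion:
    - [0,0,0,-17,-52,0,40]
    - [0,0,0,-17,-52,0,40]
    - [0,0,0,-17,-52,0,40]
    - [0,0,0,-17,-52,0,40]
    - [0,0,0,-17,-52,0,40]
    - [0,0,0,-17,-52,0,40]
    - [0,0,0,-17,-52,0,40]
    - [0,0,0,-17,-52,0,40]
    - [0,0,0,-17,-52,0,40]
    - [0,0,0,-17,-52,0,40]

```text
t: 24.95
eef_pos: [580.6, -214.0, 278.8]
tcp_rot: [3.142, 0.0, 2.947]
ft_force: [1.1, 0.7, -0.6]
opening: 0.422
grip_force: 0.0
```

Request:
jog_arm:
  motion:
    - [0,0,-1.1,-17,-52,0,40]
    - [0,0,-1.1,-17,-55,0,40]
    - [0,0,0,0,0,0,40]
    - [0,0,0,0,0,0,40]

```text
t: 25.45
eef_pos: [594.5, -323.2, 278.4]
tcp_rot: [3.141, -0.001, 2.987]
ft_force: [0.6, 1.3, 0.2]
opening: 0.421
grip_force: 0.0
```

```bash
python3 -c "
from h import *
r=shot('wrist','w5.png');clusters(r,34,42,80);clusters(r,7,14,500,(300,640,-450,-200))
to(562,-318.7,98,171)"
```

```text
px [279. 163.] n 582 ctr 564.0 -319.4 wh 11.5 49.2 ang 81.0 z 37.7
px [ 27. 218.] n 646 ctr 580.6 -594.2 wh 115.9 3.4 ang 11.0 z 37.9
px [248.  16.] n 2133 ctr 414.7 -324.9 wh 36.7 70.0 ang 4.0 z 10.3
px [279. 157.] n 6004 ctr 563.9 -319.5 wh 70.0 119.1 ang 81.0 z 10.4
t 25.5 tcp [ 594.7 -322.6  278.6] rpy deg [ 1.7997e+02 -2.0000e-02  1.7120e+02] open 39.9 F [ 0.6 -0.3 -0.2] gf 0.0 j6 -2.01
  move tool x 32.9 y -1.1 z 180.6 (before turn) wz 0.2
```

View pics/w5.png

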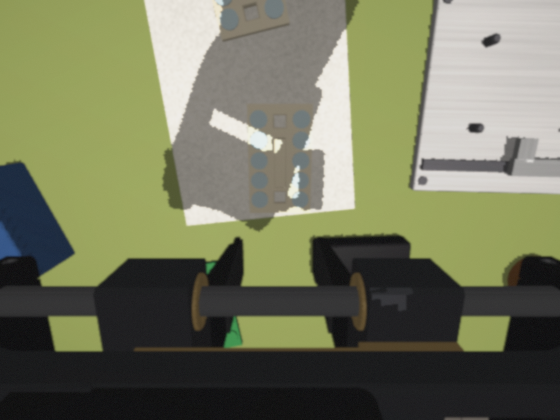

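Wrist picture: the fresh carrier at (279,157) is flat on the mat. The other carrier is at the top edge (255,15).

Request:
jog_arm:
  motion:
    - [0,0,0.2,31,-1.5,0,40]
    - [0,0,0,0,0,50,40]
    - [0,0,0,0,0,50,40]
    - [0,0,0,0,0,45,40]
    - [0,0,0,0,0,25,40]
    - [0,0,0,0,0,0,40]
    - [0,0,0,0,0,0,40]

```text
t: 26.38
eef_pos: [564.5, -319.9, 110.1]
tcp_rot: [-3.141, 0.002, 2.986]
ft_force: [0.4, -0.5, 0.1]
opening: 0.421
grip_force: 0.0
```

```bash
python3 -c "
from h import *
to(564,-319.5,92.5,171)"
```

```text
t 26.38 tcp [ 564.5 -319.9  110.1] rpy deg [-1.7996e+02  9.0000e-02  1.7110e+02] open 40.0 F [ 0.4 -0.5  0.1] gf 0.0 j6 -2.03
  move tool x 0.5 y 0.3 z 17.6 (before turn) wz 0.1
```

Request:
jog_arm:
  motion:
    - [0,0,0,0.5,0.3,12,40]
    - [0,0,0,0,0,5.5,40]
    - [0,0,0,0,0,0,40]
    - [0,0,0,0,0,0,0]
    - [0,0,0,0,0,0,0]
    - [0,0,0,0,0,0,0]
    - [0,0,0,0,0,0,0]

```text
t: 27.25
eef_pos: [563.5, -319.9, 91.3]
tcp_rot: [3.141, 0.0, 2.986]
ft_force: [0.5, 1.5, 0.9]
opening: 0.122
grip_force: 30.0
```

Request:
jog_arm:
  motion:
    - [0,0,0,0,0,-10,0]
    - [0,0,0,0,0,-30,0]
    - [0,0,0,0,0,-40,0]
    - [0,0,0,0,0,-40,0]
    - [0,0,0,0,0,0,0]
    - [0,0,0,0,0,0,0]

```text
t: 28.0
eef_pos: [563.1, -319.7, 210.8]
tcp_rot: [3.141, -0.001, 2.986]
ft_force: [0.3, -0.3, -1.9]
opening: 0.123
grip_force: 30.0
```

```bash
python3 -c "
from h import *
to(519.4,-102.6,210,169.6)"
```

```text
t 28.0 tcp [ 563.1 -319.7  210.8] rpy deg [ 1.7998e+02 -4.0000e-02  1.7107e+02] open 11.7 F [ 0.3 -0.3 -1.9] gf 30.0 j6 -2.03
  move tool x 76.9 y 207.7 z 0.8 (before turn) wz 1.5
```

Request:
jog_arm:
  motion:
    - [0,0,0,15,41,0,0]
    - [0,0,0,15,41,0,0]
    - [0,0,0,15,41,0,0]
    - [0,0,0,15,41,0,0]
    - [0,0,0,17,43.5,0,0]
    - [0,0,1.5,0,0,0,0]
    - [0,0,0,0,0,50,0]
    - [0,0,0,0,0,20,0]
    - [0,0,0,0,0,0,0]
    - [0,0,0,0,0,0,0]

```text
t: 29.25
eef_pos: [519.9, -103.5, 141.5]
tcp_rot: [3.142, 0.0, 2.959]
ft_force: [-0.6, -0.3, -0.7]
opening: 0.131
grip_force: 30.0
```

```bash
python3 -c "
from h import *
to(519.4,-102.6,121,169.6)
r=shot('wrist','w6.png')"
```

```text
t 29.25 tcp [ 519.9 -103.5  141.5] rpy deg [1.8000e+02 1.0000e-02 1.6953e+02] open 12.4 F [-0.6 -0.3 -0.7] gf 30.0 j6 -1.71
  move tool x 0.6 y 0.8 z 20.5 (before turn) wz -0.1
```

View pics/w6.png

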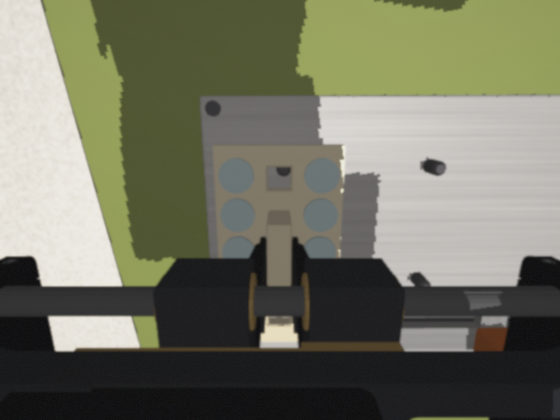

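Wrist picture: the stud is visible in the carrier's hole at (283,170), slightly right of the hole centre (279,178). That agrees with the +0.8 mm correction.

Request:
jog_arm:
  motion:
    - [0,0,0,0.6,0.8,12,0]
    - [0,0,0,0,0,9,0]
    - [0,0,0,0,0,0,0]
    - [0,0,0,0,0,5,0]
    - [0,0,0,0,0,5,0]
    - [0,0,0,0,0,0,0]

```text
t: 30.05
eef_pos: [519.1, -101.9, 109.8]
tcp_rot: [3.141, -0.001, 2.96]
ft_force: [0.7, 2.2, -3.4]
opening: 0.123
grip_force: 30.0
```

Request:
jog_arm:
  motion:
    - [0,0,0,0,0,4,0]
    - [0,0,0,0,0,3,0]
    - [0,0,0,0,0,2,0]
    - [0,0,0,0,0,0,0]
    - [0,0,0,0,0,0,0]

```text
t: 30.68
eef_pos: [519.2, -101.9, 101.3]
tcp_rot: [3.141, 0.0, 2.96]
ft_force: [1.0, 5.2, 2.6]
opening: 0.123
grip_force: 30.0
```

Request:
jog_arm:
  motion:
    - [0,0,0,0,0,1,0]
    - [0,0,0,0,0,0,0]
    - [0,0,0,0,0,0,40]
    - [0,0,0,0,0,0,40]
    - [0,0,0,0,0,0,40]
    - [0,0,0,0,0,-40,40]
    - [0,0,0,0,0,-50,40]
    - [0,0,0,0,0,-50,40]
    - [0,0,0,0,0,-20,40]

```text
t: 31.8
eef_pos: [519.5, -102.3, 262.9]
tcp_rot: [-3.141, 0.004, 2.959]
ft_force: [-0.2, -0.4, 0.0]
opening: 0.421
grip_force: 0.0
```

Request:
jog_arm:
  motion:
    - [0,0,0,12,-47,0,40]
    - [0,0,0,12,-47,0,40]
    - [0,0,0,12,-47,0,40]
    - [0,0,0,12,-47,0,40]
    - [0,0,0,14,-50,0,40]
    - [0,0,-7,0,0,0,40]
    - [0,0,-7,0,0,0,40]
    - [0,0,0,0,0,0,40]
    - [0,0,0,0,0,0,40]

```text
t: 32.92
eef_pos: [415.1, -324.9, 260.1]
tcp_rot: [3.141, -0.0, -3.082]
ft_force: [-0.2, -0.7, 0.1]
opening: 0.42
grip_force: 0.0
```

```bash
python3 -c "
from h import *
r=shot('wrist','w7.png');clusters(r,34,42,80);clusters(r,7,14,500,(300,640,-450,-200))
to(372,-326,92,183.5)
r=shot('side');clusters(r,40,55,40,(470,570,-140,60));clusters(r,32,43,25,(330,640,-450,-200))"
```

```text
px [280. 153.] n 660 ctr 372.5 -328.3 wh 49.7 11.6 ang 3.7 z 37.7
px [280. 147.] n 6848 ctr 372.7 -328.1 wh 120.2 70.2 ang 4.1 z 10.4
t 32.98 tcp [ 415.1 -324.8  260.1] rpy deg [ 179.99   -0.   -176.54] open 39.9 F [-0.2 -0.6 -0.2] gf 0.0 j6 -2.42
  move tool x 43.1 y 1.4 z 168.1 (before turn) wz -0.0
px [311. 324.] n 142 ctr 369.6 -326.5 wh 50.3 13.3 ang 4.9 z 36.3
```

View pics/w7.png

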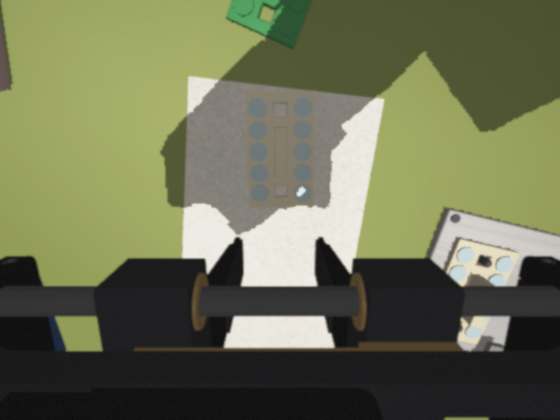

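Wrist picture: the second fresh carrier is at (280,150), flat on the mat, and the green look-alike is at the top (268,15). The seated carrier shows at the right edge.

Request:
jog_arm:
  motion:
    - [0,0,-0.5,21.5,-0.4,0,40]
    - [0,0,0,21.5,-0.4,0,40]
    - [0,0,0,0,0,50,40]
    - [0,0,0,0,0,50,40]
    - [0,0,0,0,0,40,40]
    - [0,0,0,0,0,10,40]
    - [0,0,0,0,0,0,40]
    - [0,0,0,0,0,0,40]

```text
t: 34.02
eef_pos: [372.5, -329.0, 111.6]
tcp_rot: [-3.14, 0.001, -3.071]
ft_force: [0.4, -0.3, 0.3]
opening: 0.421
grip_force: 0.0
```

```bash
python3 -c "
from h import *
to(372.6,-328.2,92,184)"
```

```text
t 34.02 tcp [ 372.5 -329.   111.6] rpy deg [-1.7990e+02  8.0000e-02 -1.7594e+02] open 40.0 F [ 0.4 -0.3  0.3] gf 0.0 j6 -2.5
  move tool x -0.1 y 0.8 z 19.6 (before turn) wz 0.1
```

Request:
jog_arm:
  motion:
    - [0,0,0,0,0.5,13,40]
    - [0,0,0,0,0,6,40]
    - [0,0,0,0,0,0,40]
    - [0,0,0,0,0,0,0]
    - [0,0,0,0,0,0,0]
    - [0,0,0,0,0,0,0]
    - [0,0,0,0,0,0,0]

```text
t: 34.9
eef_pos: [372.2, -328.0, 91.3]
tcp_rot: [3.141, -0.0, -3.071]
ft_force: [-0.5, 1.1, 2.3]
opening: 0.121
grip_force: 30.0
```

Request:
jog_arm:
  motion:
    - [0,0,0,0,0,-10,0]
    - [0,0,0,0,0,-30,0]
    - [0,0,0,0,0,-40,0]
    - [0,0,0,0,0,-40,0]
    - [0,0,7,0,0,0,0]
    - [0,0,7,0,0,0,0]
    - [0,0,0.4,0,0,0,0]
    - [0,0,0,0,0,0,0]

```text
t: 35.9
eef_pos: [372.1, -328.1, 211.3]
tcp_rot: [3.141, -0.0, 2.964]
ft_force: [-0.5, -0.2, -0.3]
opening: 0.124
grip_force: 30.0
```

```bash
python3 -c "
from h import *
to(537.1,-4.1,210,169.6)
r=shot('side');clusters(r,40,55,40,(470,570,-140,60))"
```

```text
t 35.9 tcp [ 372.1 -328.1  211.3] rpy deg [179.99  -0.   169.81] open 11.8 F [-0.5 -0.2 -0.3] gf 30.0 j6 -2.25
  move tool x -105.1 y 348.0 z 1.3 (before turn) wz 0.2
```

Request:
jog_arm:
  motion:
    - [0,0,0,-13,43.5,0,0]
    - [0,0,0,-13,43.5,0,0]
    - [0,0,0,-13,43.5,0,0]
    - [0,0,0,-13,43.5,0,0]
    - [0,0,0,-13,43.5,0,0]
    - [0,0,0,-13,43.5,0,0]
    - [0,0,0,-13,43.5,0,0]
    - [0,0,0.2,-14,43.5,0,0]
    - [0,0,0,0,0,0,0]

```text
t: 37.08
eef_pos: [538.7, -2.3, 211.0]
tcp_rot: [3.141, 0.0, 2.963]
ft_force: [-0.5, -0.9, -1.6]
opening: 0.122
grip_force: 30.0
```

Request:
jog_arm:
  motion:
    - [0,0,0,0,0,50,0]
    - [0,0,0,0,0,20,0]
    - [0,0,0,0,0,0,0]
    - [0,0,0,0,0,0,0]

```text
t: 37.58
eef_pos: [538.1, -5.1, 142.0]
tcp_rot: [3.141, 0.001, 2.958]
ft_force: [0.6, 0.2, -1.6]
opening: 0.12
grip_force: 30.0
```

```bash
python3 -c "
from h import *
to(537.3,-4.1,121,169.6)
r=shot('wrist','w8.png');clusters(r,40,60,40,(470,570,-140,60));tongues(r)"
```

```text
t 37.58 tcp [538.1  -5.1 142. ] rpy deg [1.7999e+02 5.0000e-02 1.6947e+02] open 11.4 F [ 0.6  0.2 -1.6] gf 30.0 j6 -1.52
  move tool x 1.0 y 0.8 z 21.0 (before turn) wz -0.1
px [281. 147.] n 219 ctr 482.3 3.8 wh 69.3 5.2 ang 79.4 z 58.1
px [282. 188.] n 157 ctr 501.1 1.8 wh 12.6 18.2 ang 0.9 z 59.1
px [120. 238.] n 1961 ctr 518.8 -103.2 wh 12.9 50.1 ang 80.4 z 47.6
[(140, 8), (142, 11), (144, 10), (146, 9), (148, 10), (150, 12), (152, 9), (154, 10), (156, 5), (158, 8)]
```

View pics/w8.png

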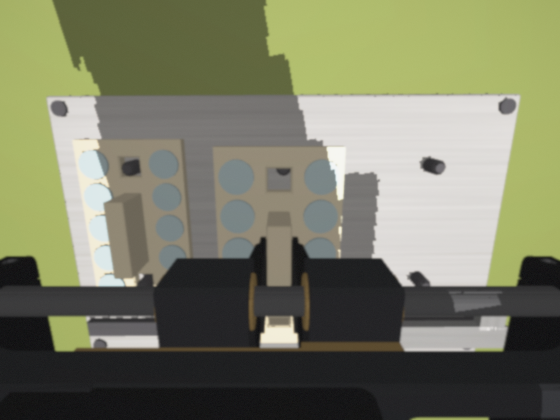

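Wrist picture: the first fresh carrier is seated (rib top at z 48). For seat 1, the stud shows in the hole at (284,170), the same geometry as the previous fit.

Request:
jog_arm:
  motion:
    - [0,0,0,1,0.8,12,0]
    - [0,0,0,0,0,9,0]
    - [0,0,0,0,0,0,0]
    - [0,0,0,0,0,5,0]
    - [0,0,0,0,0,5,0]
    - [0,0,0,0,0,0,0]

```text
t: 38.38
eef_pos: [537.0, -3.5, 109.8]
tcp_rot: [3.141, -0.0, 2.958]
ft_force: [-0.0, 2.7, -3.2]
opening: 0.12
grip_force: 30.0
```

Request:
jog_arm:
  motion:
    - [0,0,0,0,0,4,0]
    - [0,0,0,0,0,3,0]
    - [0,0,0,0,0,3,0]
    - [0,0,0,0,0,0,0]
    - [0,0,0,0,0,0,0]

```text
t: 39.0
eef_pos: [537.3, -3.5, 101.1]
tcp_rot: [3.141, 0.001, 2.958]
ft_force: [-1.0, 3.2, 12.0]
opening: 0.126
grip_force: 30.0
```

Request:
jog_arm:
  motion:
    - [0,0,0,0,0,0,40]
    - [0,0,0,0,0,0,40]
    - [0,0,0,0,0,0,40]
    - [0,0,0,0,0,-40,60]
    - [0,0,0,0,0,-50,60]
    - [0,0,0,0,0,-40,60]
    - [0,0,0,0,0,0,60]
    - [0,0,0,0,0,0,60]

```text
t: 40.0
eef_pos: [536.7, -3.6, 229.6]
tcp_rot: [3.142, -0.001, 2.958]
ft_force: [0.7, 1.1, -0.0]
opening: 0.633
grip_force: 0.0
```

```bash
python3 -c "
from h import *
r=shot('wrist');clusters(r,40,58,60,(470,570,-140,60));clusters(r,17,22,200,(450,600,-160,60));clusters(r,62,75,40,(560,680,-60,100))
to(625.8,30.5,115,169.6)"
```

```text
px [166. 206.] n 907 ctr 518.8 -103.6 wh 12.9 50.0 ang 79.7 z 47.7
px [279. 207.] n 770 ctr 537.4 -5.8 wh 11.4 49.9 ang 79.7 z 47.7
px [175. 193.] n 5775 ctr 518.9 -104.0 wh 71.0 119.2 ang 79.4 z 20.2
px [279. 196.] n 6531 ctr 537.9 -5.6 wh 70.2 120.4 ang 79.6 z 20.1
t 40.05 tcp [536.7  -3.6 229.1] rpy deg [-1.8000e+02 -1.0000e-01  1.6946e+02] open 60.0 F [-0.1  0.  -0.3] gf 0.0 j6 -1.52
  move tool x -81.4 y 49.9 z 114.1 (before turn) wz -0.1
```

Both carriers lie flush (plate tops at z 20, ribs at 47.7). Now the lock.

Request:
jog_arm:
  motion:
    - [0,0,0,-40,25,0,60]
    - [0,0,0,-41,25,0,60]
    - [0,0,0,0,0,50,60]
    - [0,0,0,0,0,45,60]
    - [0,0,0,0,0,19,60]
    - [0,0,0,0,0,0,60]
    - [0,0,0,0,0,0,15]
    - [0,0,0,0,0,0,15]
    - [0,0,0,0,0,0,15]
    - [0,0,0,0,0,0,15]

```text
t: 41.3
eef_pos: [626.0, 30.9, 116.9]
tcp_rot: [3.141, 0.001, 2.958]
ft_force: [-0.0, 1.6, 4.0]
opening: 0.273
grip_force: 30.0
```

Request:
jog_arm:
  motion:
    - [0,0,0,0,-10,0,15]
    - [0,0,0,0,-10,0,15]
    - [0,0,0,0,-10,0,15]
    - [0,0,0,0,-10,0,15]
    - [0,0,0,0,-6,0,15]
    - [0,0,0,0,-3,0,15]
    - [0,0,0,0,-1,0,15]
    - [0,0,0,0,0,0,15]

```text
t: 42.3
eef_pos: [617.4, -16.7, 116.9]
tcp_rot: [3.139, 0.002, 2.958]
ft_force: [4.7, 19.0, 4.0]
opening: 0.277
grip_force: 30.0
```

Request:
jog_arm:
  motion:
    - [0,0,0,0,-1.5,0,15]
    - [0,0,0,0,-1,0,15]
    - [0,0,0,0,-0.5,0,15]
    - [0,0,0,0,0,0,15]
    - [0,0,0,0,0,0,15]

```text
t: 42.92
eef_pos: [617.2, -17.1, 116.8]
tcp_rot: [3.136, 0.003, 2.958]
ft_force: [8.9, 39.4, 2.5]
opening: 0.271
grip_force: 30.0
```

Against the stop: force rises with little motion. Releasing and checking.

Request:
jog_arm:
  motion:
    - [0,0,0,0,2.5,0,15]
    - [0,0,0,0,0,0,60]
    - [0,0,0,0,0,0,60]
    - [0,0,0,0,0,-40,60]
    - [0,0,0,0,0,-50,60]
    - [0,0,0,20,0,-40,60]
    - [0,0,0,35,0,-20,60]
    - [0,0,0,0,0,0,60]
    - [0,0,0,0,0,0,60]

```text
t: 44.05
eef_pos: [562.8, -9.4, 266.0]
tcp_rot: [-3.142, 0.0, 2.957]
ft_force: [-0.2, 0.2, 0.1]
opening: 0.628
grip_force: 0.0
```

```bash
python3 -c "
from h import *
r=shot('wrist','w9.png');where();tongues(r);clusters(r,40,58,60,(470,570,-140,60));clusters(r,17,22,200,(450,600,-160,60));clusters(r,62,75,40,(560,680,-80,100))"
```

```text
t 44.1 tcp [563.   -9.3 265.5] rpy deg [-1.8000e+02 -3.0000e-02  1.6944e+02] open 60.0 F [ 0.2 -0.4 -0.7] gf 0.0 j6 -1.52
[(-110, 9), (-108, 28), (-106, 27), (-104, 25), (-102, 30), (-100, 23), (-98, 29), (-96, 26), (-94, 27), (-92, 27), (-10, 14), (-8, 29), (-6, 27), (-4, 28), (-2, 28), (0, 26), (2, 16), (4, 28), (6, 28), (8, 14), (90, 27), (92, 28), (94, 25), (96, 30), (98, 25), (100, 28), (102, 29), (104, 27), (106, 30), (108, 14)]
px [177. 170.] n 757 ctr 518.8 -103.4 wh 12.6 49.5 ang 79.1 z 47.7
px [280. 171.] n 630 ctr 537.8 -5.8 wh 10.8 50.3 ang 79.5 z 47.7
px [185. 161.] n 5077 ctr 519.2 -104.1 wh 70.9 119.4 ang 79.5 z 20.3
px [279. 162.] n 5590 ctr 537.6 -5.6 wh 70.2 119.4 ang 79.6 z 20.2
px [164. 241.] n 222 ctr 594.7 -145.8 wh 28.9 12.3 ang 80.5 z 18.0
px [282. 256.] n 595 ctr 616.6 -18.1 wh 25.4 21.5 ang 79.5 z 68.5
```

View pics/w9.png

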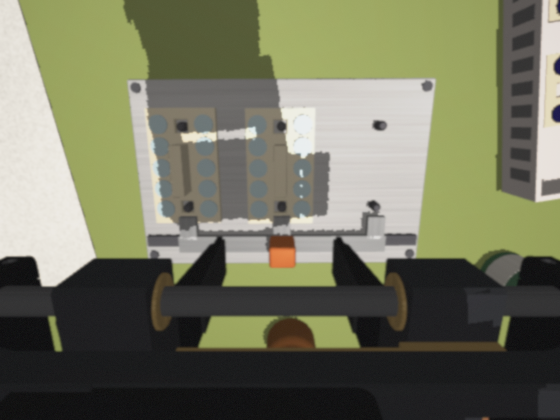

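The tongues are back at -100, 0 and +100 (full 50 mm travel). Both pale carriers are flush under them, and both dark ones are flat in the crate.

```bash
python3 -c "
from cell import env
print(env.job_done())"
```

```text
the job is handed in; nothing more can be done
None
```

I handed the job in at about 44 s: both finished carriers lie flat in the crate, both fresh carriers sit flush on seats 0 and 1, and the lock is back at its locked end stop; the hand-in gave no verdict.

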